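# Put the bench bottles back in their holders

## Robot

A 6-joint arm with a two-finger parallel gripper is mounted at the origin on a cart in front of the work surface, level with it; the furniture and walls round the work are solid. World frame = base frame: x ahead of the robot, y to its left, z up, the work surface at z = 0. Lengths are in m, angles in rad, forces in N, time in s.
With the tool pointing down it reaches from about 0.275 to 0.825 m from the base axis. Payload 4.9 kg.
Tool frame: the origin (TCP) lies midway between the tips of the shut fingers; the grasp point (between the pads) lies 19 mm behind it (bot.grip_depth is the distance from the TCP to the grasp point, in m); y points along the fingers, x is the direction in which the jaws open and shut, and the axes are right-handed (so a half turn about y gives the same grasp; the last joint's range is limited). The gripper opens to 85 mm and grips with 20 to 120 N. Pads are 22 mm wide; open, the fingers measure 114 mm over their backs; the gripper's body (76 mm by 85 mm) begins 54 mm behind the grasp point. The pads swing forward as they close: fully open they stand 13 mm farther back than shut.
Start: joints at [1.019, 0.326, -0.193, 1.052, 0, 1.437], TCP at [0.223, 0.503, 0.191] pointing down, gripper open.
Joint ranges: [-2.65, 2.65], [-0.97, 1.79], [-1.3, 1.35], [-1.93, 2.1], [-1.47, 1.37], [-3.14, 3.14]. Speed limits (rad/s): [2.57, 2.57, 3.14, 3.14, 3.14, 3.14].

## Interface

Orientations are given as a unit quaternion [w, x, y, z].
In Python, from cell import bot gives the robot as it stands. Calls block until the motion is done:
- bot.move_pose(position, orientation): joint-space move of the TCP to a pose.
- bot.move_linear(position, speed=0.15, rotation=None, until_force=None): straight line of the TCP; rotation=None keeps the orientation; speed is the mean speed in m/s. With until_force (N) it stops when the force on the tool has changed by that much, and returns True; else False.
- bot.goto_joints(angles): joint-space move.
- bot.set_gripper(opening, grasp_force=None): opening from 0.0 (shut) to 1.0 (fully open); grasp_force is the grip in N (None keeps the last); returns when the fingers have stopped.
- bot.wait(seconds).
- bot.solve_ik(position, orientation): joint angles nearest the present ones, or None.
- bot.camera(name): name is "side" or "top" or "wrist"; returns the picture (400x640x3 uint8, red, green, blue); there is no depth.
- bot.calibration(name): a dict with "mtx" (3x3 intrinsics, pixels), "extrinsics" (4x4, takes a point from world to camera coordinates); the wrist camera has in their place "hand_eye" (4x4, takes a point from camera to tool coordinates, whose origin is the TCP and whose axes are the tool frame's). Camera axes: x right, y down, z forward; pixel columns grow to the right and rows downward; lengths in m; the calibration is good to about 2 mm. A picture is of the moment at which its call begins: read the wrist's pose just before it. calibration takes no time and is no camera call.
A pose or a line that the arm cannot do raises bot.PlanningError and nothing moves.
- bot.close_job(): hands the job in, once; it reports no verdict.
Trained networks look in the newest picture that a camera, given by its name, has taken for a name from the list of things; names that differ only in an ending like _2 or _b are one class to them, and where a whole thing is asked for, a point or a joint stands for the part that bears it (a point fixed in the world has none). Each returns a list of dicts, best first, with "confidence" (0 to 1); they miss things now and then, are a little off and sometimes report something else, mostly with a low value. They report only what shows in the picture. A call takes as long as a camera call.
- bot.search_frame(camera, thing): "bbox" ([left, top, width, height] in pixels, round what is visible of it).
Readings, each from a call of its own:
- bot.read_clock(): time.
- bot.read_joint_positions(): joint angles.
- bot.read_joint_vel(): joint speeds.
- bot.read_joint_efforts(): joint torques, N m.
- bot.read_position(): TCP position.
- bot.read_tool_rot(): TCP orientation.
- bot.read_ft_force(): force on the tool from outside, world axes, zero at the start.
- bot.read_moment(): the same for the moment, N m.
- bot.read_gripper_width(): opening from 0.0 (shut) to 1.0 (fully open).
Only numpy, scipy, OpenCV 4.12 (cv2) and the standard library are available. Lean on these libraries where they do the work, as an engineer would, in place of code of your own. Each camera call takes 0.05 s, during which the arm holds its last target.

## Task

Tidy up the three bottles at the near side of the bench, in front of the black cabinet (not those far behind it): pick them out from among the jars and the loupe, and stand each one upright, fully down in the well of the wooden holder made for its thickness - the thinnest bottle in the smallest holder, the middle one in the medium holder, the thickest in the largest holder. Set them down without dropping or tipping any, let go, and leave the jars and the loupe where they stand.

Things in the scene. Friction and masses are not known exactly. Their poses are not given: they have to be found in the camera images.
- bottle_small_mid (a point): The thinnest bottle: red dropper bottle with a thin white nozzle; plain cylinder body 26 mm in diameter up to 59 mm, 78 mm high in all; upright, loose, under 0.12 kg, in front of the cabinet. Point: on its axis half-way up, 39 mm above its base; z points up. Grip from above round the upper part of the plain body, fingertips over 15 mm above its base (a holder's rim reaches 11 mm above the base of a seated bottle).
- bottle_medium_mid (a point): The middle-thick bottle: brown bottle with a black cap; plain cylinder body 31 mm in diameter up to 47 mm, 62 mm high in all; upright, loose, under 0.12 kg, in front of the cabinet. Point: on its axis half-way up, 31 mm above its base; z points up. Grip from above round the upper part of the plain body, fingertips over 15 mm above its base (a holder's rim reaches 11 mm above the base of a seated bottle).
- bottle_large_mid (a point): The thickest bottle: white spray bottle with a dark blue spray head; plain cylinder body 37 mm in diameter up to 94 mm, 125 mm high in all; upright, loose, under 0.12 kg, in front of the cabinet. Point: on its axis half-way up, 62.5 mm above its base; z points up. Grip from above round the upper part of the plain body, fingertips over 15 mm above its base (a holder's rim reaches 11 mm above the base of a seated bottle).
- holder_small_seat (a point): The smallest wooden bottle holder, fixed: round foot 58 mm across, 3.5 mm high; on it an open well, rim 53 mm across, 15 mm above the table. Inside it is 33 mm wide at the floor, flaring to 43 mm at the mouth, so the thinnest bottle is guided to the middle. Point: centre of the well's floor, 4 mm above the table; z up. A cabinet 206 mm high stands behind, front at x = 0.67 m.
- holder_medium_seat (a point): The medium wooden bottle holder, fixed: round foot 70 mm across, 3.5 mm high; on it an open well, rim 59 mm across, 15 mm above the table. Inside it is 39 mm wide at the floor, flaring to 49 mm at the mouth, so the middle-thick bottle is guided to the middle. Point: centre of the well's floor, 4 mm above the table; z up. A cabinet 206 mm high stands behind, front at x = 0.67 m.
- holder_large_seat (a point): The largest wooden bottle holder, fixed: round foot 82 mm across, 3.5 mm high; on it an open well, rim 65 mm across, 15 mm above the table. Inside it is 45 mm wide at the floor, flaring to 55 mm at the mouth, so the thickest bottle is guided to the middle. Point: centre of the well's floor, 4 mm above the table; z up. A cabinet 206 mm high stands behind, front at x = 0.67 m.
- jar_low_mid (a point): Bystander: squat clear jar with a blue cap, 38 mm in diameter, 38 mm high, loose. The point is on its axis half-way up, 19 mm above the table.
- jar_wide_mid (a point): Bystander: squat clear jar with a white cap, 42 mm in diameter, 44 mm high, loose. The point is on its axis half-way up, 22 mm above the table.
- loupe_mid (a point): Bystander: black eye loupe, a short waisted tube standing on its wide rim, 38 mm in diameter, 31 mm high, loose. The point is on its axis half-way up, about 15 mm above the table.

How it is judged:
By the outcome, as a careful person would: the job done as asked, in the order asked, and still so for the second after the job is handed in, with the robot touching nothing.
It also fails if it takes over 83 s, if anything falls off the work surface, if the arm or the gripper's body presses on something with over 40 N, if the wrist force passes 120 N, or if a joint passes its speed limit or range.

## Working session

There is one attempt and no reset: what is moved stays moved. The work goes in short steps, each a Python script; the robot and the scene stay as the last script left them, time stands still between calls to the robot, and variables do not carry over. Pictures are saved under pics/ and viewed, and the job is handed in when it is done.

```bash
ls; mkdir -p pics; python3 - <<'E'
from cell import bot
import cv2,numpy as np
np.set_printoptions(precision=4,suppress=True)
for c in ["side","top","wrist"]:
    im=bot.camera(c); cv2.imwrite(f"pics/a_{c}.png",im[:,:,::-1])
    k=bot.calibration(c); print(c,{a:np.array(b) for a,b in k.items()})
print(bot.read_position(),bot.read_tool_rot(),bot.read_clock(),bot.grip_depth)
E
```

```text
pics
side {'mtx': array([[396.6561,   0.    , 323.1127],
       [  0.    , 396.6561, 195.2251],
       [  0.    ,   0.    ,   1.    ]]), 'extrinsics': array([[ 0.9531, -0.3024, -0.0117, -0.4922],
       [-0.2122, -0.6402, -0.7384,  0.1296],
       [ 0.2158,  0.7062, -0.6743,  0.8178],
       [ 0.    ,  0.    ,  0.    ,  1.    ]])}
top {'mtx': array([[496.7356,   0.    , 323.951 ],
       [  0.    , 496.7356, 198.7915],
       [  0.    ,   0.    ,   1.    ]]), 'extrinsics': array([[-0.0261, -0.9991, -0.0333, -0.0006],
       [-0.9973,  0.0283, -0.0678,  0.4927],
       [ 0.0686,  0.0314, -0.9971,  0.9984],
       [ 0.    ,  0.    ,  0.    ,  1.    ]])}
wrist {'mtx': array([[317.4278,   0.    , 324.0992],
       [  0.    , 317.4278, 196.8712],
       [  0.    ,   0.    ,   1.    ]]), 'hand_eye': array([[ 1.    , -0.0011, -0.0016,  0.0003],
       [ 0.0012, -0.3175,  0.9483, -0.1823],
       [-0.0016, -0.9483, -0.3175,  0.0814],
       [ 0.    ,  0.    ,  0.    ,  1.    ]])}
[0.2229 0.5022 0.1909] [-0.5926  0.593   0.385  -0.3859] 0.15 0.0187
```

View pics/a_top.png

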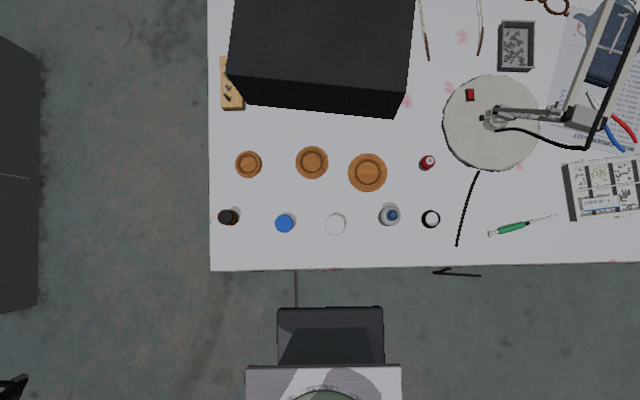

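View pics/a_side.png

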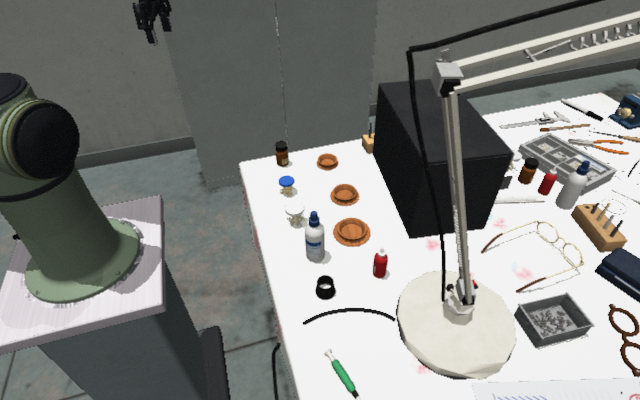

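View pics/a_wrist.png

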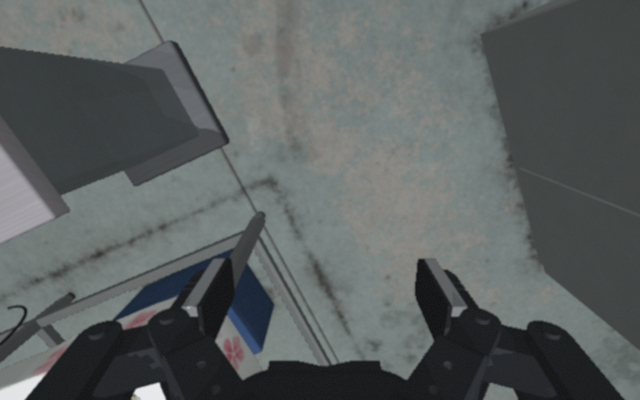

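```bash
python3 - <<'E'
import cv2
t=cv2.imread("pics/a_top.png")[140:245,205:455]; cv2.imwrite("pics/b_top.png",cv2.resize(t,None,fx=3.2,fy=3.2,interpolation=cv2.INTER_CUBIC))
t=cv2.imread("pics/a_side.png")[130:310,250:410]; cv2.imwrite("pics/b_side.png",cv2.resize(t,None,fx=3.2,fy=3.2,interpolation=cv2.INTER_CUBIC))
from cell import bot
for c in ["top","side"]:
  for n in ["bottle_small_mid","bottle_medium_mid","bottle_large_mid","holder_small_seat","holder_medium_seat","holder_large_seat","jar_low_mid","jar_wide_mid","loupe_mid"]:
    r=bot.search_frame(c,n)
    print(c,n,[([round(float(v),1) for v in d["bbox"]],round(d["confidence"],2)) for d in r[:3]])
E
```

```text
top bottle_small_mid [([415.7, 153.6, 17.6, 17.4], 0.69)]
top bottle_medium_mid [([215.8, 206.7, 21.9, 19.9], 0.85)]
top bottle_large_mid [([376.4, 204.2, 25.3, 24.7], 0.77)]
top holder_small_seat [([234.2, 151.8, 28.8, 26.6], 0.63), ([323.8, 217.0, 19.0, 18.3], 0.27)]
top holder_medium_seat [([295.7, 146.5, 31.1, 34.0], 0.94)]
top holder_large_seat [([349.0, 153.2, 37.6, 39.8], 0.81), ([321.0, 212.5, 20.2, 23.3], 0.18)]
top jar_low_mid [([273.7, 217.1, 19.7, 16.4], 0.52)]
top jar_wide_mid [([323.6, 215.5, 19.4, 17.3], 0.81)]
top loupe_mid [([419.0, 211.2, 13.4, 11.3], 0.6)]
side bottle_small_mid [([372.6, 249.9, 13.6, 26.1], 0.63)]
side bottle_medium_mid [([271.4, 140.6, 17.9, 26.0], 0.58), ([331.4, 218.5, 36.9, 26.1], 0.42)]
side bottle_large_mid [([306.9, 209.3, 20.0, 56.0], 0.57)]
side holder_small_seat [([319.7, 153.5, 16.3, 18.1], 0.83)]
side holder_medium_seat [([330.5, 182.1, 27.8, 21.6], 0.61), ([319.3, 156.8, 19.1, 15.2], 0.35)]
side holder_large_seat [([334.6, 220.7, 31.2, 24.4], 0.87), ([303.8, 210.2, 21.8, 52.9], 0.46), ([331.0, 181.6, 28.7, 25.5], 0.45)]
side jar_low_mid [([276.8, 174.3, 17.4, 25.9], 0.58), ([303.1, 209.7, 22.2, 53.5], 0.16)]
side jar_wide_mid [([276.8, 177.9, 18.6, 22.4], 0.65), ([288.1, 203.0, 18.1, 21.7], 0.63), ([371.0, 247.6, 14.1, 31.7], 0.61)]
side loupe_mid [([315.4, 275.3, 17.7, 25.1], 0.71), ([275.4, 143.5, 12.4, 23.9], 0.36)]
```

View pics/b_top.png

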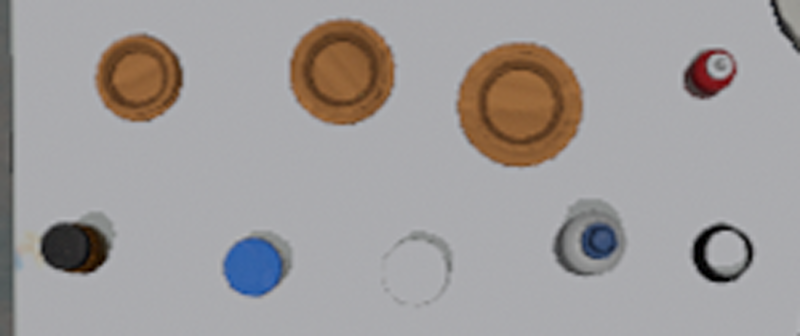

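View pics/b_side.png

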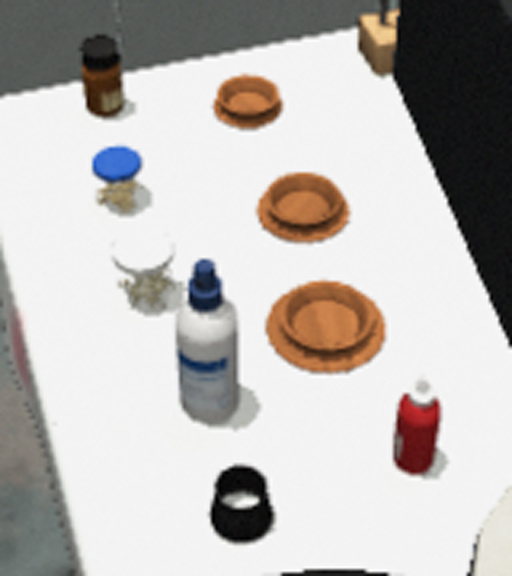

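```bash
cat > h.py <<'E'
from cell import bot
import cv2,numpy as np
np.set_printoptions(precision=4,suppress=True)
def ray(c,u,v):
    k=bot.calibration(c);K=np.array(k["mtx"])
    if c=="wrist":
        H=np.array(k["hand_eye"]);T=tool();M=T@H
    else: M=np.linalg.inv(np.array(k["extrinsics"]))
    d=M[:3,:3]@np.linalg.inv(K)@np.array([u,v,1.]);return M[:3,3],d
def atz(c,u,v,z):
    o,d=ray(c,u,v);return (o+d*(z-o[2])/d[2])[:2]
def proj(c,P):
    k=bot.calibration(c);K=np.array(k["mtx"]);E=np.array(k["extrinsics"])
    P=np.atleast_2d(P);q=(E[:3,:3]@P.T).T+E[:3,3];q=(K@q.T).T;return q[:,:2]/q[:,2:]
def tool():
    from scipy.spatial.transform import Rotation as R
    q=np.array(bot.read_tool_rot());T=np.eye(4)
    T[:3,:3]=R.from_quat(q[[1,2,3,0]]).as_matrix();T[:3,3]=bot.read_position();return T
E
python3 - <<'E'
from h import *
from scipy.optimize import minimize
def z2(p,off): return [(p[0]+.5)/3.2-.5+off[0],(p[1]+.5)/3.2-.5+off[1]]
T=dict(brown=((65,247),.062),red=((720,65),.078),spray=((599,240),.125),bluejar=((254,266),.038),whitejar=((417,270),.044),loupe=((725,252),.031),
 hs=((139,78),.0035),hm=((343,71.5),.0035),hl=((520,104),.0035))
S=dict(brown=((99,43),.062),red=((423,381),.078),spray=((205,264),.125),bluejar=((117,160),.038),whitejar=((143,251),.044),loupe=((240,479),.031),hs=((248,97),.015),hm=((304,201),.015),hl=((325,318),.015))
for n in T:
    print(n,atz("top",*z2(T[n][0],(205,140)),T[n][1]),atz("side",*z2(S[n][0],(250,130)),S[n][1]))
# holder silhouette fit in both views
dims=dict(hs=(.029,.0265),hm=(.035,.0295),hl=(.041,.0325))
th=np.linspace(0,2*np.pi,60,endpoint=False)
def circ(x,y,r,z): return np.c_[x+r*np.cos(th),y+r*np.sin(th),0*th+z]
for c in ["top","side"]:
  im=cv2.imread(f"pics/a_{c}.png");hsv=cv2.cvtColor(im,cv2.COLOR_BGR2HSV)
  m=cv2.inRange(hsv,(4,90,50),(25,255,255))
  n_,lab,st,cen=cv2.connectedComponentsWithStats(m)
  for n in dims:
    x0=atz(c,*z2((T if c=="top" else S)[n][0],(205,140) if c=="top" else (250,130)),.01)
    u=proj(c,[x0[0],x0[1],.01])[0]
    i=lab[int(u[1]),int(u[0])] 
    ys,xs=np.where(lab==i)
    if i==0: print(c,n,"miss");continue
    cont=max(cv2.findContours((lab==i).astype(np.uint8),0,1)[0],key=len)
    filled=np.zeros(m.shape,np.uint8);cv2.fillPoly(filled,[cont],1)
    up=cv2.resize(filled[:, :],None,fx=8,fy=8,interpolation=0)
    def cost(p):
        g=np.zeros_like(up)
        for r,z1,z2_ in ((dims[n][0],0,.0035),(dims[n][1],.0035,.015)):
            pts=np.r_[proj(c,circ(*p,r,z1)),proj(c,circ(*p,r,z2_))].astype(np.float32)
            hull=cv2.convexHull(pts)
            cv2.fillPoly(g,[np.round((hull+.5)*8-.5).astype(int)],1)
        return np.count_nonzero(g!=up)/64
    r=minimize(cost,x0,method="Nelder-Mead",options=dict(initial_simplex=[x0,x0+[.004,0],x0+[0,.004]]))
    print(c,n,r.x,r.fun,"area",filled.sum())
E
```

```text
brown [0.4594 0.1795] [0.4625 0.1842]
red [ 0.5571 -0.2206] [ 0.5586 -0.2256]
spray [ 0.4527 -0.1398] [ 0.4549 -0.1412]
bluejar [0.4452 0.0663] [0.447 0.068]
whitejar [ 0.4399 -0.0354] [ 0.4399 -0.0374]
loupe [ 0.4462 -0.2275] [ 0.4483 -0.2252]
hs [0.5707 0.1431] [0.5716 0.1386]
hm [0.5709 0.0096] [0.5717 0.0059]
hl [ 0.5462 -0.1046] [ 0.5453 -0.1085]
top hs [0.5705 0.1432] 59.109375 area 552
top hm [0.5711 0.0101] 65.84375 area 823
top hl [ 0.5458 -0.1041] 77.34375 area 1157
side hs [0.5729 0.1458] 44.328125 area 272
side hm [0.5731 0.0121] 63.609375 area 468
side hl [ 0.5482 -0.1032] 78.703125 area 812
```

```bash
python3 - <<'E'
from h import *
T=tool();print(T)
def tri(a,b):
    o1,d1=ray("top",*a);o2,d2=ray("side",*b)
    A=np.c_[d1,-d2];s=np.linalg.lstsq(A,o2-o1,rcond=None)[0];return o1+d1*s[0],o2+d2*s[1]
print("pole top",tri((580,118),(450,75)))
print("base c",atz("top",491,122,.015),"left",atz("top",443,122,.015))
print("base side left",atz("side",397,315,.015))
print("cab",atz("top",230,75,.206),atz("top",245,104,.206),atz("top",392,118,.206))
from scipy.spatial.transform import Rotation as R
for s in (1,-1):
    z=np.array([-s,0,0.]);y=np.array([0,0,-1.]);x=np.cross(y,z)
    q=R.from_matrix(np.c_[x,y,z]).as_quat()[[3,0,1,2]]
    for p in [(.558,-.223,.2),(.5717,.1445,.2),(.461,.182,.05),(.454,-.1405,.2),(.5,0,.25),(.558,-.223,.05)]:
        j=bot.solve_ik(p,q);print(s,q,p,None if j is None else np.array(j))
E
```

```text
[[ 0.4057 -0.     -0.914   0.2231]
 [ 0.914   0.0001  0.4057  0.5027]
 [ 0.0001 -1.      0.      0.1915]
 [ 0.      0.      0.      1.    ]]
pole top (array([ 0.5462, -0.3231,  0.4594]), array([ 0.5515, -0.3256,  0.4618]))
base c [ 0.6403 -0.3599] left [ 0.6436 -0.2625]
base side left [ 0.5494 -0.3254]
cab [0.695  0.1343] [0.644  0.1094] [ 0.6116 -0.1374]
1 [-0.5  0.5  0.5 -0.5] (0.558, -0.223, 0.2) [-0.503   0.4163 -0.0367  1.1178  0.     -0.503 ]
1 [-0.5  0.5  0.5 -0.5] (0.5717, 0.1445, 0.2) [ 0.1224  0.395  -0.0691  1.1067  0.      0.1224]
1 [-0.5  0.5  0.5 -0.5] (0.461, 0.182, 0.05) [ 0.227   0.3762 -0.5269  0.6676  0.      0.227 ]
1 [-0.5  0.5  0.5 -0.5] (0.454, -0.1405, 0.2) [-0.4556  0.1818 -0.3637  1.0253  0.     -0.4556]
1 [-0.5  0.5  0.5 -0.5] (0.5, 0, 0.25) [-0.1477  0.1992 -0.2122  1.1594  0.     -0.1477]
1 [-0.5  0.5  0.5 -0.5] (0.558, -0.223, 0.05) [-0.503   0.5421 -0.2418  0.7868  0.     -0.503 ]
-1 [-0.5  0.5 -0.5  0.5] (0.558, -0.223, 0.2) [-0.503   0.4163 -0.0367  1.1178  0.      2.6386]
-1 [-0.5  0.5 -0.5  0.5] (0.5717, 0.1445, 0.2) [ 0.1224  0.395  -0.0691  1.1067  0.     -3.0192]
-1 [-0.5  0.5 -0.5  0.5] (0.461, 0.182, 0.05) [ 0.227   0.3762 -0.5269  0.6676  0.     -2.9146]
-1 [-0.5  0.5 -0.5  0.5] (0.454, -0.1405, 0.2) [-0.4556  0.1818 -0.3637  1.0253  0.      2.686 ]
-1 [-0.5  0.5 -0.5  0.5] (0.5, 0, 0.25) [-0.1477  0.1992 -0.2122  1.1594  0.      2.9939]
-1 [-0.5  0.5 -0.5  0.5] (0.558, -0.223, 0.05) [-0.503   0.5421 -0.2418  0.7868  0.      2.6386]
```

```bash
python3 - <<'E'
from h import *
Q=[-.5,.5,.5,-.5]
bot.move_pose([.42,.02,.30],Q)
print(bot.read_clock(),np.array(bot.read_joint_positions()),tool())
for c in ["side","top","wrist"]:
    im=bot.camera(c); cv2.imwrite(f"pics/c_{c}.png",im[:,:,::-1])
E
```

```text
2.975 [-0.1274  0.0265 -0.2843  1.2601  0.0003 -0.1281] [[-0.0007 -0.0002 -1.      0.42  ]
 [ 1.      0.0003 -0.0007  0.0205]
 [ 0.0003 -1.      0.0002  0.2999]
 [ 0.      0.      0.      1.    ]]
```

View pics/c_top.png

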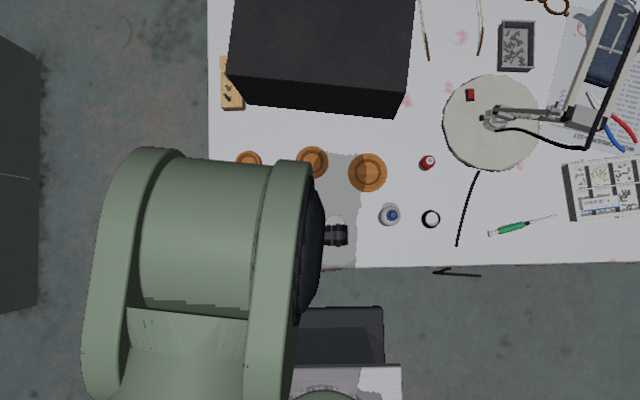

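View pics/c_side.png

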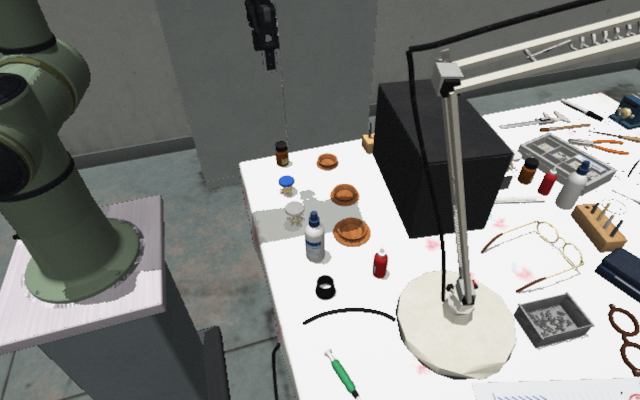

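View pics/c_wrist.png

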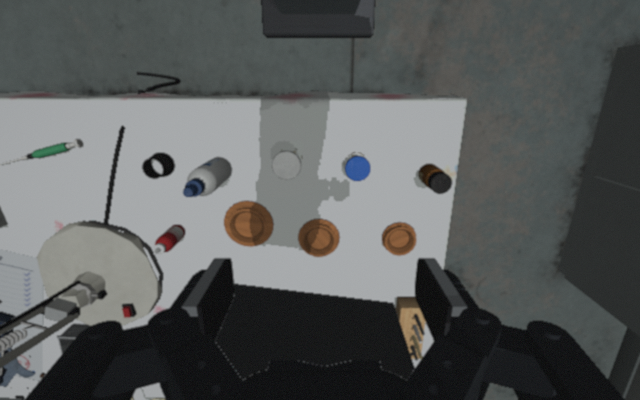

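```bash
python3 - <<'E'
import cv2
t=cv2.imread("pics/c_wrist.png")[130:280,130:460]; cv2.imwrite("pics/d_wrist.png",cv2.resize(t,None,fx=2.4,fy=2.4,interpolation=cv2.INTER_CUBIC))
E
```

```text
(no output)
```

View pics/d_wrist.png

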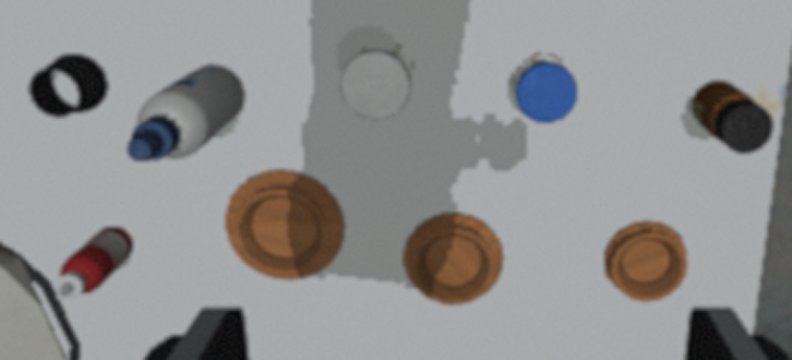

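```bash
python3 - <<'E'
from h import *
def z2(p): return [(p[0]+.5)/2.4-.5+130,(p[1]+.5)/2.4-.5+130]
for n,p,z in [("brown",(746,128),.062),("red",(68,289),.078),("redbase",(119,243),.0),("spray",(142,146),.122),("spraybase",(219,89),.006),("hs",(646,261),.006),("hm",(453,258),.006),("hl",(285,224),.006),("blue",(546,92),.038),("white",(376,85),.044)]:
    print(n,atz("wrist",*z2(p),z))
E
```

```text
brown [0.459  0.1803]
red [ 0.5535 -0.2161]
redbase [ 0.5594 -0.2205]
spray [ 0.451  -0.1405]
spraybase [ 0.4491 -0.138 ]
hs [0.5702 0.1437]
hm [0.5679 0.0108]
hl [ 0.5426 -0.1029]
blue [0.4435 0.0676]
white [ 0.4379 -0.033 ]
```

```bash
python3 - <<'E'
from h import *
Q=[-.5,.5,.5,-.5]
bot.move_pose([.47,-.15,.20],Q)
print(bot.read_clock(),np.array(bot.read_joint_positions()))
for c in ["side","top","wrist"]:
    im=bot.camera(c); cv2.imwrite(f"pics/e_{c}.png",im[:,:,::-1])
a=[cv2.imread(f"pics/e_{c}.png") for c in ("side","top")]
cv2.imwrite("pics/e2.png",cv2.resize(np.vstack(a),(480,600)))
E
```

```text
3.95 [-0.4577  0.215  -0.3205  1.0356  0.0007 -0.4582]
```

View pics/e_side.png

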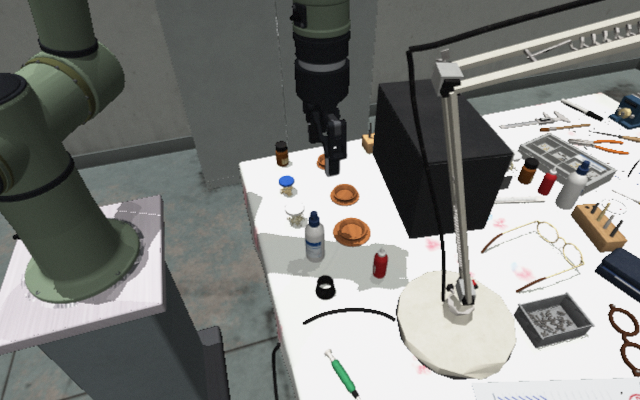

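View pics/e_top.png

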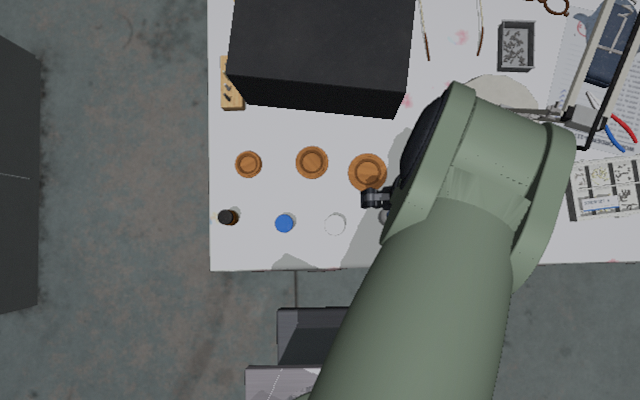

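View pics/e_wrist.png

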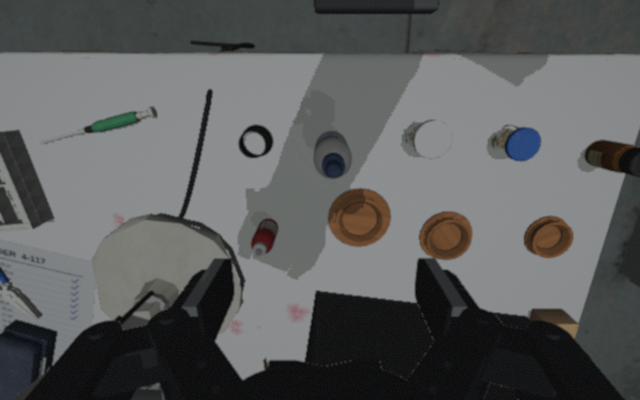

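```bash
cat >> h.py <<'E'
from scipy.spatial.transform import Rotation as R
GD=.0187
def ori(phi,t):
    d=np.array([np.sin(t)*np.cos(phi),np.sin(t)*np.sin(phi),-np.cos(t)])
    x=np.array([-np.sin(phi),np.cos(phi),0.]);z=np.cross(x,d)
    q=R.from_matrix(np.c_[x,d,z]).as_quat()[[3,0,1,2]];return q,d
def pose(xy,zg,t):
    "TCP position + quat with the grasp point at (xy,zg)"
    q,d=ori(np.arctan2(xy[1],xy[0]),t);return np.r_[xy,zg]+GD*d,q
RED=np.array([.557,-.221]);BRN=np.array([.460,.181]);SPR=np.array([.453,-.140])
HS=np.array([.571,.144]);HM=np.array([.571,.0105]);HL=np.array([.546,-.1035])
TILT=np.deg2rad(15)
E
python3 - <<'E'
from h import *
for xy in (RED,HS):
  for zg in (.042,.25):
    p,q=pose(xy,zg,TILT);print(p,q,bot.solve_ik(p,q))
p,q=pose(RED,.16,TILT)
bot.move_pose(p,q)
print(bot.read_clock(),np.array(bot.read_joint_positions()),bot.read_ft_force())
for c in ["side","top","wrist"]:
    im=bot.camera(c); cv2.imwrite(f"pics/f_{c}.png",im[:,:,::-1])
E
```

```text
[ 0.5615 -0.2228  0.0239] [-0.5036  0.6563  0.4457 -0.342 ] [-0.5211  0.4227 -0.5942  0.2947  0.037  -0.1385]
[ 0.5615 -0.2228  0.2319] [-0.5036  0.6563  0.4457 -0.342 ] [-0.5211  0.1895 -0.3112  0.8108  0.037  -0.1385]
[0.5757 0.1452 0.0239] [-0.3741  0.4876  0.6258 -0.4802] [ 0.1007  0.4078 -0.6205  0.2833  0.0377 -0.1414]
[0.5757 0.1452 0.2319] [-0.3741  0.4876  0.6258 -0.4802] [ 0.1007  0.17   -0.3354  0.8063  0.0377 -0.1414]
4.65 [-0.5198  0.2646 -0.4569  0.5919  0.0372 -0.1398] [-0.5053 -0.4191 -0.0017]
```

View pics/f_side.png

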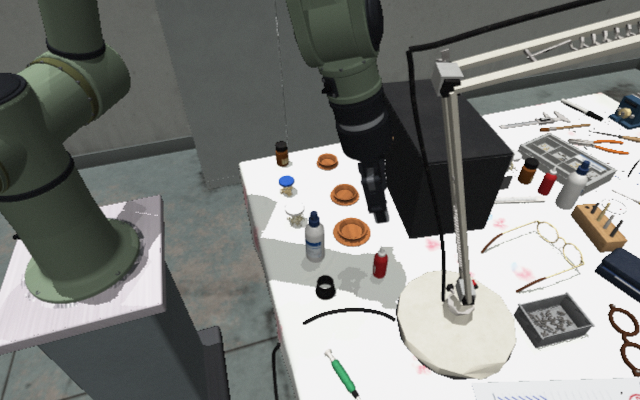

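View pics/f_top.png

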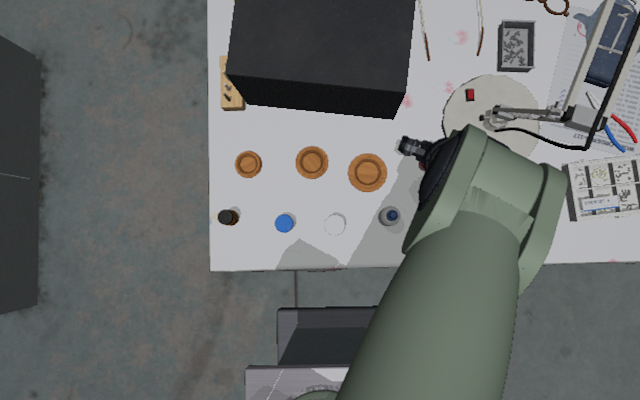

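View pics/f_wrist.png

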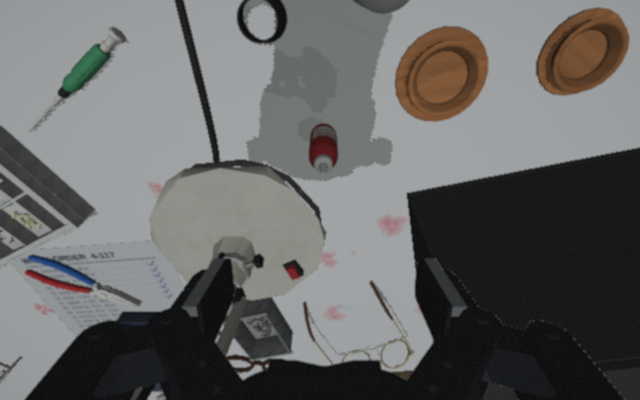

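```bash
python3 - <<'E'
from h import *
def tri(a,b):
    o1,d1=ray("top",*a);o2,d2=ray("side",*b)
    A=np.c_[d1,-d2];s=np.linalg.lstsq(A,o2-o1,rcond=None)[0];return o1+d1*s[0],o2+d2*s[1]
print(tri((586,148),(410,52)))
for t in (15,20,25):
  p,q=pose(RED,.042,np.deg2rad(t));_,d=ori(np.arctan2(RED[1],RED[0]),np.deg2rad(t))
  print(t,bot.solve_ik(p,q),[(p-d*s) for s in (.1,.25,.4,.5)])
# refine red from wrist image at hover
im=cv2.imread("pics/f_wrist.png");hsv=cv2.cvtColor(im,cv2.COLOR_BGR2HSV)
m=cv2.inRange(hsv,(165,120,40),(180,255,255))|cv2.inRange(hsv,(0,120,40),(6,255,255))
m[:, :280]=0;m[:,360:]=0;m[190:]=0
ys,xs=np.where(m>0);print(xs.min(),xs.max(),ys.min(),ys.max())
print("nozzle",atz("wrist",323.5,167,.078),"base",atz("wrist",322,127,.005))
E
```

```text
(array([ 0.5073, -0.3145,  0.4862]), array([ 0.509 , -0.3151,  0.4868]))
15 [-0.5211  0.4227 -0.5942  0.2947  0.037  -0.1385] [array([ 0.5374, -0.2132,  0.1205]), array([ 0.5014, -0.1989,  0.2654]), array([ 0.4653, -0.1846,  0.4103]), array([ 0.4412, -0.1751,  0.5069])]
20 [-0.5291  0.3905 -0.6965  0.1384  0.0516 -0.1423] [array([ 0.5312, -0.2107,  0.1184]), array([ 0.4835, -0.1918,  0.2594]), array([ 0.4358, -0.1729,  0.4003]), array([ 0.404 , -0.1603,  0.4943])]
25 [-0.5377  0.3701 -0.7964 -0.0271  0.0674 -0.1452] [array([ 0.5251, -0.2083,  0.1157]), array([ 0.4661, -0.1849,  0.2516]), array([ 0.4072, -0.1616,  0.3876]), array([ 0.3679, -0.146 ,  0.4782])]
310 336 136 164
nozzle [ 0.5544 -0.2198] base [ 0.5495 -0.2197]
```

```bash
sed -i 's/^RED=.*$/RED=np.array([.556,-.220]);BRN=np.array([.460,.181]);SPR=np.array([.4525,-.140])/; s/deg2rad(15)/deg2rad(20)/' h.py
python3 - <<'E'
from h import *
p,q=pose(RED,.16,TILT)
bot.move_pose(p,q)
p,q=pose(RED,.044,TILT)
hit=bot.move_linear(p,speed=.08,until_force=6)
print(hit,bot.read_position(),p,bot.read_ft_force())
for c in ["side","wrist"]:
    im=bot.camera(c); cv2.imwrite(f"pics/g_{c}.png",im[:,:,::-1])
a=bot.set_gripper(0.0,40)
print(a,bot.read_gripper_width(),bot.read_ft_force(),bot.read_clock())
for c in ["side","wrist"]:
    im=bot.camera(c); cv2.imwrite(f"pics/g2_{c}.png",im[:,:,::-1])
E
```

```text
False [ 0.5624 -0.2226  0.027 ] [ 0.5619 -0.2224  0.0264] [ 1.2785  0.3773 -0.5011]
False -0.0012872142335744261 [ 0.348  -0.1864  1.3253] 7.525
```

View pics/g2_side.png

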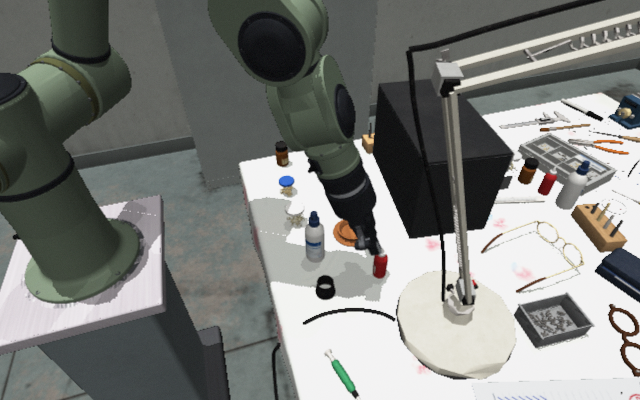

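View pics/g2_wrist.png

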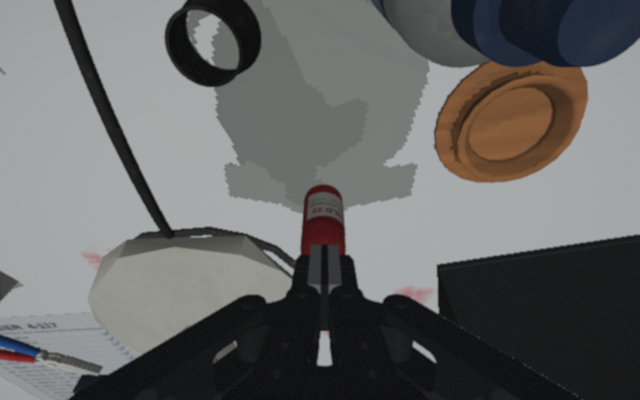

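```bash
python3 - <<'E'
import cv2,numpy as np
r=[]
for n in ("g","g2"):
    a=cv2.resize(cv2.imread(f"pics/{n}_side.png")[200:300,320:420],(400,300),interpolation=cv2.INTER_CUBIC)
    b=cv2.resize(cv2.imread(f"pics/{n}_wrist.png")[150:350,190:457],(400,300),interpolation=cv2.INTER_CUBIC)
    r.append(np.hstack([a,b]))
cv2.imwrite("pics/g3.png",np.vstack(r))
from h import *
print(proj("side",[.5624,-.2226,.027]),proj("side",[.556,-.22,.044]),proj("side",[[.556,-.22,.0],[.556,-.22,.078]]))
E
```

```text
[[380.6818 264.2358]] [[377.7902 258.4692]] [[375.9779 272.5413]
 [379.2915 246.8116]]
```

View pics/g3.png

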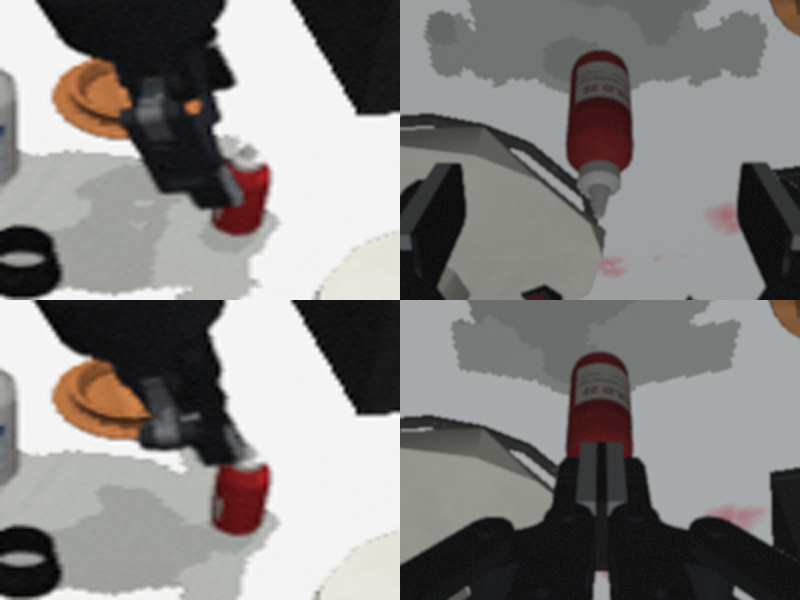

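```bash
python3 - <<'E'
from h import *
T=tool()
print(proj("side",[(T@[0,-s,0,1])[:3] for s in (0,.02,.045)]))
bot.set_gripper(1.0)
p,q=pose(RED,.16,TILT)
bot.move_linear(p,speed=.15)
bot.set_gripper(0.0)
print(bot.read_clock(),bot.read_gripper_width())
T=tool();print(proj("side",[(T@[0,-s,0,1])[:3] for s in (0,.02,.045)]))
for c in ["side","wrist"]:
    im=bot.camera(c); cv2.imwrite(f"pics/i_{c}.png",im[:,:,::-1])
a=cv2.resize(cv2.imread("pics/i_side.png")[120:290,290:460],(400,400),interpolation=cv2.INTER_CUBIC)
b=cv2.resize(cv2.imread("pics/i_wrist.png")[150:350,224:424],(400,400),interpolation=cv2.INTER_CUBIC)
cv2.imwrite("pics/i3.png",np.hstack([a,b]))
E
```

```text
[[380.3791 264.3835]
 [377.5986 258.0543]
 [373.9926 249.8462]]
10.1 -0.0012399019383864355
[[386.1707 222.726 ]
 [383.1702 214.9021]
 [379.2623 204.7122]]
```

View pics/i3.png

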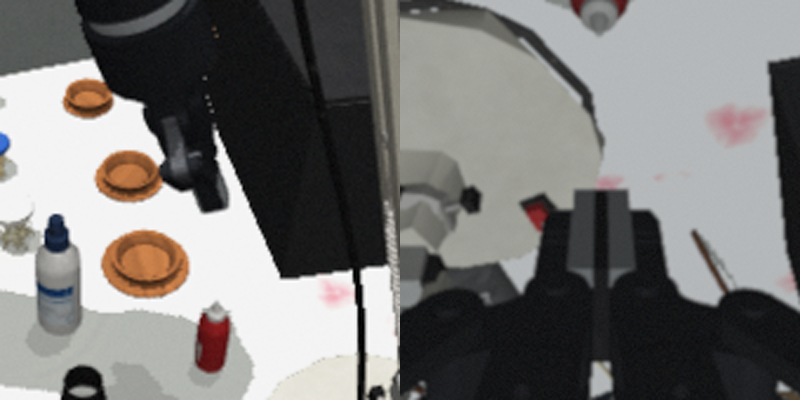

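```bash
python3 - <<'E'
from h import *
Q=[-.5,.5,.5,-.5]
bot.move_pose([.505,-.03,.12],Q)
print(bot.read_clock(),bot.read_ft_force())
bot.move_linear([.505,-.03,.01],speed=.12)
h=bot.move_linear([.505,-.03,-.055],speed=.03,until_force=5)
print(h,bot.read_position(),bot.read_ft_force(),bot.read_clock())
for c in ["side"]:
    im=bot.camera(c); cv2.imwrite(f"pics/j_{c}.png",im[:,:,::-1])
a=cv2.resize(cv2.imread("pics/j_side.png")[120:290,260:430],(500,500),interpolation=cv2.INTER_CUBIC)
cv2.imwrite("pics/j3.png",a)
E
```

```text
10.9833 [ 0.2298 -0.7632 -0.697 ]
True [ 0.5049 -0.03   -0.0397] [-0.808  -0.1718  5.6764] 13.55
```

View pics/j3.png

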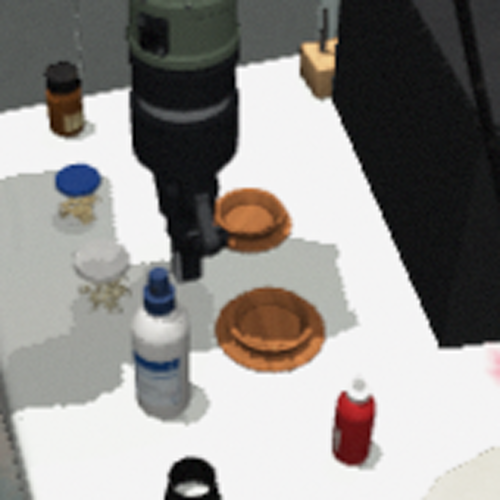

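```bash
sed -i 's/^GD=.*/GD=.0187+.0395/' h.py
python3 - <<'E'
from h import *
Q=[-.5,.5,.5,-.5]
bot.move_linear([.505,-.03,.12],speed=.25)
bot.set_gripper(1.0)
p,q=pose(RED,.16,TILT)
bot.move_pose(p,q)
p,q=pose(RED,.042,TILT)
hit=bot.move_linear(p,speed=.08,until_force=6)
print(hit,bot.read_position(),p,bot.read_ft_force())
for c in ["side","wrist"]:
    im=bot.camera(c); cv2.imwrite(f"pics/k_{c}.png",im[:,:,::-1])
if not hit:
    a=bot.set_gripper(0.0,40)
    print(a,bot.read_gripper_width(),bot.read_ft_force(),bot.read_position(),bot.read_clock())
    for c in ["side","wrist"]:
        im=bot.camera(c); cv2.imwrite(f"pics/k2_{c}.png",im[:,:,::-1])
r=[]
for n in ("k","k2"):
    a=cv2.resize(cv2.imread(f"pics/{n}_side.png")[200:300,320:420],(400,300),interpolation=cv2.INTER_CUBIC)
    b=cv2.resize(cv2.imread(f"pics/{n}_wrist.png")[150:350,190:457],(400,300),interpolation=cv2.INTER_CUBIC)
    r.append(np.hstack([a,b]))
cv2.imwrite("pics/k3.png",np.vstack(r))
E
```

```text
False [ 0.575  -0.2276 -0.0121] [ 0.5745 -0.2273 -0.0127] [0.4715 0.792  0.0432]
False 0.2784639121661158 [-0.3549  0.2017  1.1946] [ 0.5746 -0.2274 -0.0126] 18.2917
```

View pics/k3.png

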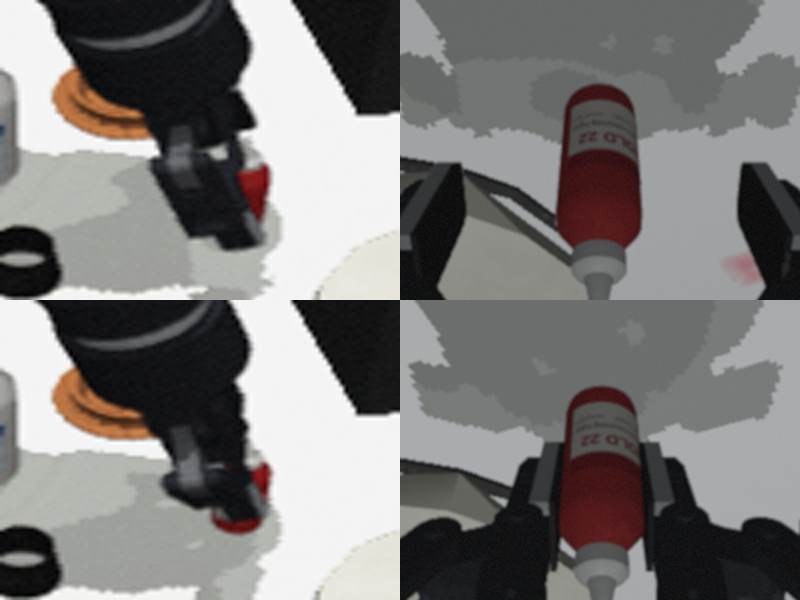

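```bash
python3 - <<'E'
from h import *
G=.042
p,q=pose(RED,G+.15,TILT); bot.move_linear(p,speed=.15)
print(bot.read_gripper_width(),bot.read_ft_force(),bot.read_clock())
p,q=pose(np.array([.51,-.02]),G+.17,TILT); bot.move_pose(p,q)
p,q=pose(HS,G+.12,TILT); bot.move_pose(p,q)
p,q=pose(HS,G+.035,TILT); bot.move_linear(p,speed=.12)
print(bot.read_gripper_width(),bot.read_ft_force(),bot.read_clock(),bot.read_position(),p)
for c in ["side","wrist","top"]:
    im=bot.camera(c); cv2.imwrite(f"pics/l_{c}.png",im[:,:,::-1])
a=cv2.resize(cv2.imread("pics/l_side.png")[100:200,280:380],(400,400),interpolation=cv2.INTER_CUBIC)
b=cv2.resize(cv2.imread("pics/l_wrist.png")[100:350,200:450],(400,400),interpolation=cv2.INTER_CUBIC)
cv2.imwrite("pics/l3.png",np.hstack([a,b]))
E
```

```text
0.28484208975237346 [ 0.1099 -0.7861 -0.9653] 19.5417
0.2847021698300613 [-0.0353  0.0658 -0.062 ] 21.9917 [0.5911 0.1485 0.0232] [0.5903 0.1489 0.0223]
```

View pics/l3.png

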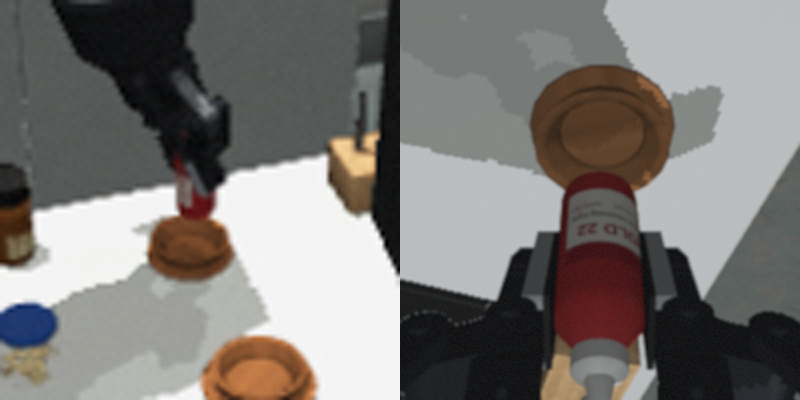

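View pics/l_top.png

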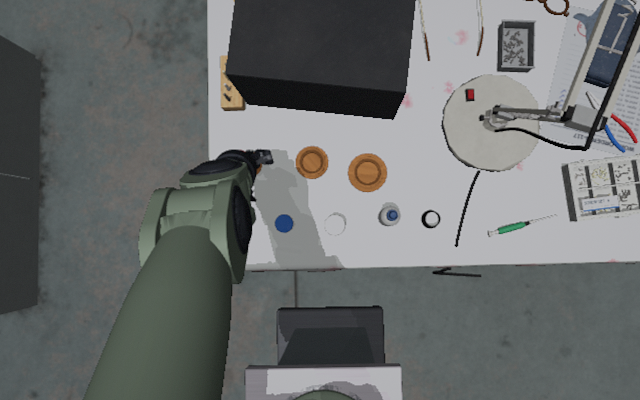

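```bash
python3 - <<'E'
from h import *
print(proj("side",[[*HS,.035],[*HS,.004],[*HS,.015],[HS[0]+.01,HS[1],.015],[HS[0],HS[1]+.01,.015]]))
def z2(p): return [(p[0]-400+.5)/1.6-.5+200,(p[1]+.5)/1.6-.5+100]
print("floor",atz("wrist",*z2((602,131)),.004),"base front edge",atz("wrist",*z2((600,176)),.035))
print("foot",atz("wrist",*z2((602,128)),.005))
E
```

```text
[[326.2614 152.5935]
 [326.3365 162.1802]
 [326.3102 158.8229]
 [329.957  158.0855]
 [325.1347 156.6279]]
floor [0.5701 0.1446] base front edge [0.567 0.143]
foot [0.568 0.144]
```

```bash
python3 - <<'E'
from h import *
G=.042
n=HS/np.linalg.norm(HS)
xy=HS-.0045*n
q,d=ori(np.arctan2(HS[1],HS[0]),TILT)
P=lambda z: np.r_[xy,z]+GD*d
bot.move_linear(P(G+.03),speed=.05)
h=bot.move_linear(P(G+.003),speed=.04,until_force=4)
pz=bot.read_position()
print(h,pz,P(G+.004),bot.read_ft_force(),bot.read_clock())
for c in ["side","wrist"]:
    im=bot.camera(c); cv2.imwrite(f"pics/m_{c}.png",im[:,:,::-1])
a=cv2.resize(cv2.imread("pics/m_side.png")[100:200,280:380],(400,400),interpolation=cv2.INTER_CUBIC)
b=cv2.resize(cv2.imread("pics/m_wrist.png")[100:350,200:450],(400,400),interpolation=cv2.INTER_CUBIC)
cv2.imwrite("pics/m3.png",np.hstack([a,b]))
E
```

```text
True [ 0.5854  0.1477 -0.0086] [ 0.5859  0.1478 -0.0087] [-1.8796 -0.0562  5.5757] 23.05
```

View pics/m3.png

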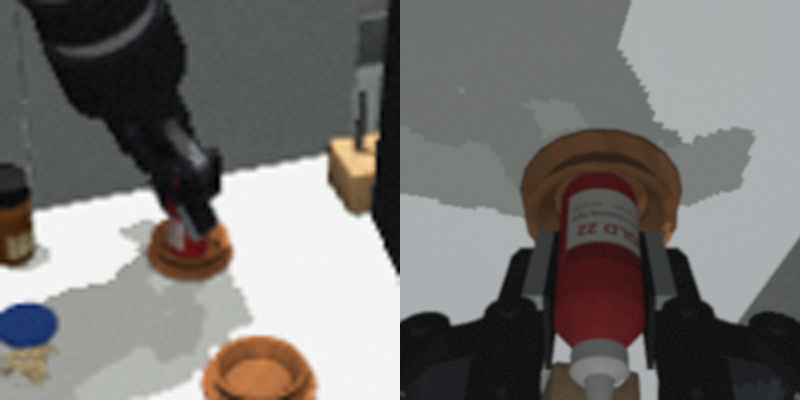

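```bash
python3 - <<'E'
from h import *
bot.set_gripper(0.6)
p=np.array(bot.read_position());p[2]+=.11
bot.move_linear(p,speed=.12)
print(bot.read_clock(),bot.read_ft_force())
for c in ["side","wrist"]:
    im=bot.camera(c); cv2.imwrite(f"pics/n_{c}.png",im[:,:,::-1])
a=cv2.resize(cv2.imread("pics/n_side.png")[100:200,280:380],(400,400),interpolation=cv2.INTER_CUBIC)
b=cv2.resize(cv2.imread("pics/n_wrist.png")[0:250,200:450],(400,400),interpolation=cv2.INTER_CUBIC)
cv2.imwrite("pics/n3.png",np.hstack([a,b]))
E
```

```text
24.5917 [ 0.2302 -0.6089 -0.2155]
```

View pics/n3.png

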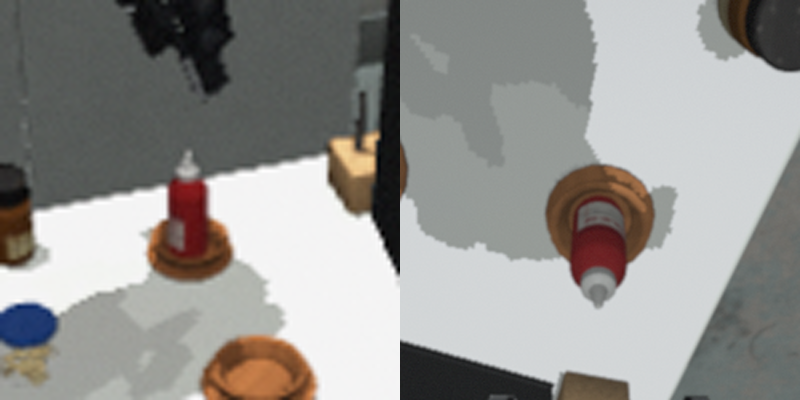

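```bash
python3 - <<'E'
from h import *
G=.036
p,q=pose(BRN,G+.13,0.); 
m,_=pose(np.array([.50,.16]),.20,np.deg2rad(10))
bot.move_pose(p,q)
bot.set_gripper(1.0)
im=bot.camera("wrist"); cv2.imwrite("pics/o_wrist.png",im[:,:,::-1])
print(bot.search_frame("wrist","bottle_medium_mid")[:2])
h=bot.move_linear(pose(BRN,G,0.)[0],speed=.09,until_force=6)
print(h,bot.read_position(),bot.read_ft_force())
if not h:
    im=bot.camera("wrist"); cv2.imwrite("pics/o1_wrist.png",im[:,:,::-1])
    bot.set_gripper(0.0,40)
    print(bot.read_gripper_width(),bot.read_ft_force(),bot.read_position(),bot.read_clock())
for c in ["side","wrist"]:
    im=bot.camera(c); cv2.imwrite(f"pics/o2_{c}.png",im[:,:,::-1])
a=cv2.resize(cv2.imread("pics/o2_side.png")[100:200,230:330],(400,400),interpolation=cv2.INTER_CUBIC)
b=cv2.resize(cv2.imread("pics/o2_wrist.png")[100:350,200:450],(400,400),interpolation=cv2.INTER_CUBIC)
cv2.imwrite("pics/o3.png",np.hstack([a,b]))
E
```

```text
[{'bbox': [309.2, 167.5, 36.9, 53.5], 'confidence': 0.96}]
False [ 0.4605  0.1811 -0.0217] [-0.259  0.019  0.181]
0.35155190538691256 [-1.1259 -0.0884  4.6867] [ 0.46   0.181 -0.022] 27.95
```

View pics/o3.png

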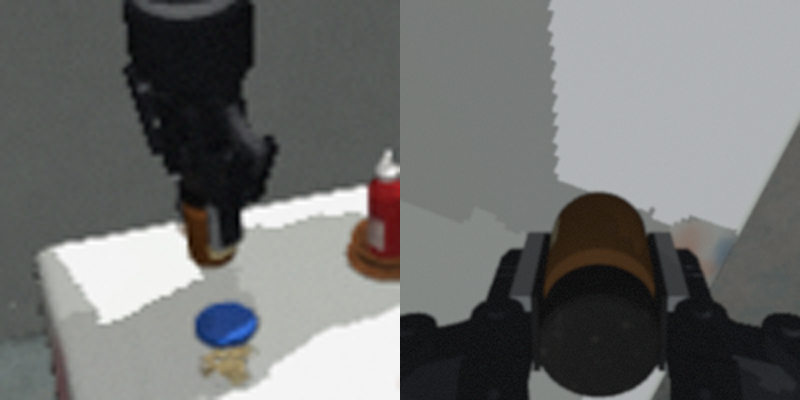

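```bash
python3 - <<'E'
from h import *
G=.036
bot.move_linear(pose(BRN,G+.13,0.)[0],speed=.15)
print(bot.read_gripper_width(),bot.read_ft_force(),bot.read_clock())
q,d=ori(np.arctan2(HM[1],HM[0]),0.)
p,_=pose(HM,G+.13,0.); bot.move_pose(p,q)
p,_=pose(HM,G+.033,0.); bot.move_linear(p,speed=.14)
print(bot.read_gripper_width(),bot.read_ft_force(),bot.read_clock(),bot.read_position(),p)
for c in ["side","wrist"]:
    im=bot.camera(c); cv2.imwrite(f"pics/p_{c}.png",im[:,:,::-1])
a=cv2.resize(cv2.imread("pics/p_side.png")[130:230,290:390],(400,400),interpolation=cv2.INTER_CUBIC)
b=cv2.resize(cv2.imread("pics/p_wrist.png")[100:350,200:450],(400,400),interpolation=cv2.INTER_CUBIC)
cv2.imwrite("pics/p3.png",np.hstack([a,b]))
print(proj("side",[[*HM,.033],[*HM,.004],[*HM,.015]]))
E
```

```text
0.35144775359751335 [-1.3291  0.4504 -1.4741] 29.0667
0.34971088043101095 [-0.0873 -0.6326 -0.1394] 30.7333 [0.5716 0.011  0.0116] [0.571  0.0105 0.0108]
[[343.8769 185.5482]
 [343.59   194.7291]
 [343.6974 191.2917]]
```

View pics/p3.png

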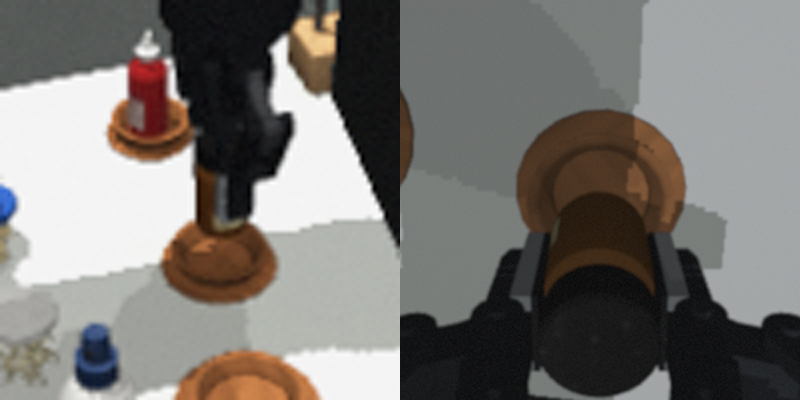

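```bash
python3 - <<'E'
from h import *
def z2(p): return [(p[0]-400+.5)/1.6-.5+200,(p[1]+.5)/1.6-.5+100]
print("foot near edge",atz("wrist",*z2((601,110)),.0035),"base front edge",atz("wrist",*z2((600,193)),.034))
print("L/R foot",atz("wrist",*z2((517,187)),.0035),atz("wrist",*z2((686,187)),.0035))
E
```

```text
foot near edge [0.5361 0.0107] base front edge [0.5578 0.0107]
L/R foot [ 0.5686 -0.0227] [0.5674 0.0456]
```

```bash
python3 - <<'E'
from h import *
G=.036
q,d=ori(np.arctan2(HM[1],HM[0]),0.)
xy=HM+[-.0025,.0005]
P=lambda z: np.r_[xy,z]+GD*d
bot.move_linear(P(G+.03),speed=.05)
h=bot.move_linear(P(G+.003),speed=.04,until_force=4)
print(h,bot.read_position(),P(G+.004),bot.read_ft_force(),bot.read_clock())
for c in ["side"]:
    im=bot.camera(c); cv2.imwrite(f"pics/q_{c}.png",im[:,:,::-1])
a=cv2.resize(cv2.imread("pics/q_side.png")[130:230,290:390],(400,400),interpolation=cv2.INTER_CUBIC)
cv2.imwrite("pics/q3.png",a)
E
```

```text
True [ 0.5679  0.0111 -0.0179] [ 0.5685  0.011  -0.0182] [-0.9275  0.9391  4.9536] 31.7
```

View pics/q3.png

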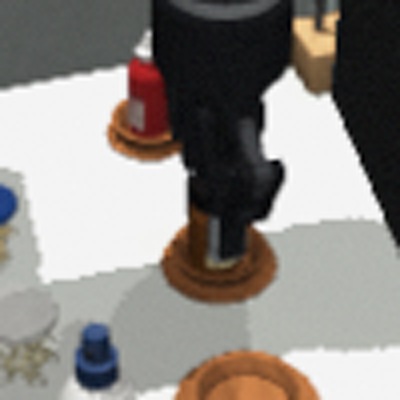

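```bash
python3 - <<'E'
from h import *
bot.set_gripper(0.6)
p=np.array(bot.read_position());p[2]+=.15
bot.move_linear(p,speed=.15)
for c in ["side","wrist"]:
    im=bot.camera(c); cv2.imwrite(f"pics/r_{c}.png",im[:,:,::-1])
G=.078
p,q=pose(SPR,G+.08,0.)
bot.move_pose(p,q)
bot.set_gripper(1.0)
print(bot.read_clock(),bot.read_ft_force())
im=bot.camera("wrist"); cv2.imwrite("pics/r1_wrist.png",im[:,:,::-1])
a=cv2.resize(cv2.imread("pics/r_side.png")[130:230,290:390],(400,400),interpolation=cv2.INTER_CUBIC)
b=cv2.resize(cv2.imread("pics/r1_wrist.png")[100:350,200:450],(400,400),interpolation=cv2.INTER_CUBIC)
cv2.imwrite("pics/r3.png",np.hstack([a,b]))
E
```

```text
34.575 [ 0.7592 -0.3163 -0.8178]
```

View pics/r3.png

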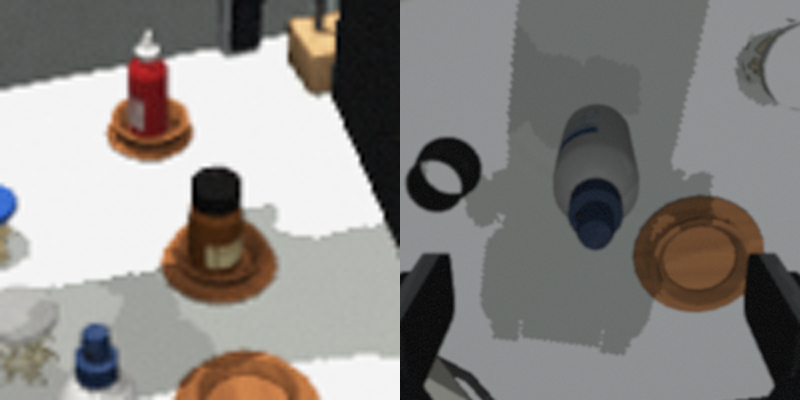

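```bash
python3 - <<'E'
from h import *
G=.078
h=bot.move_linear(pose(SPR,G,0.)[0],speed=.08,until_force=6)
print(h,bot.read_position(),bot.read_ft_force())
if not h:
    bot.set_gripper(0.0,40)
    print(bot.read_gripper_width(),bot.read_ft_force(),bot.read_position(),bot.read_clock())
for c in ["side","wrist"]:
    im=bot.camera(c); cv2.imwrite(f"pics/s_{c}.png",im[:,:,::-1])
a=cv2.resize(cv2.imread("pics/s_side.png")[170:290,260:380],(400,400),interpolation=cv2.INTER_CUBIC)
b=cv2.resize(cv2.imread("pics/s_wrist.png")[100:350,200:450],(400,400),interpolation=cv2.INTER_CUBIC)
cv2.imwrite("pics/s3.png",np.hstack([a,b]))
E
```

```text
False [ 0.4529 -0.1402  0.0202] [1.1949 1.4435 0.1811]
0.4230613088267687 [-0.8672 -1.4515  4.0404] [ 0.4528 -0.1402  0.0202] 36.2833
```

View pics/s3.png

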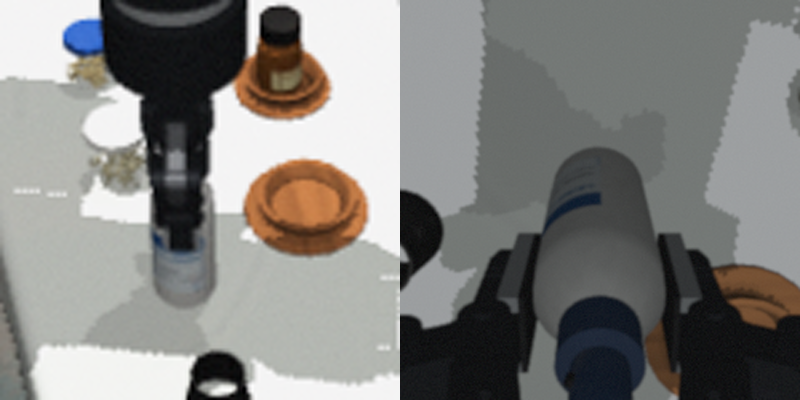

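```bash
python3 - <<'E'
from h import *
G=.078
bot.move_linear(pose(SPR,G+.07,0.)[0],speed=.12)
print(bot.read_gripper_width(),bot.read_ft_force(),bot.read_clock())
q,d=ori(np.arctan2(HL[1],HL[0]),0.)
p,_=pose(HL+[-.0015,0],G+.07,0.); bot.move_pose(p,q)
p,_=pose(HL+[-.0015,0],G+.033,0.); bot.move_linear(p,speed=.12)
print(bot.read_gripper_width(),bot.read_ft_force(),bot.read_clock(),bot.read_position(),p)
for c in ["side","wrist"]:
    im=bot.camera(c); cv2.imwrite(f"pics/t_{c}.png",im[:,:,::-1])
a=cv2.resize(cv2.imread("pics/t_side.png")[160:260,300:400],(400,400),interpolation=cv2.INTER_CUBIC)
b=cv2.resize(cv2.imread("pics/t_wrist.png")[100:350,200:450],(400,400),interpolation=cv2.INTER_CUBIC)
cv2.imwrite("pics/t3.png",np.hstack([a,b]))
print(proj("side",[[*HL,.033],[*HL,.004],[*HL,.015]]))
E
```

```text
0.42350443790698544 [ 0.2399  0.5015 -1.2214] 37.1167
0.4201690609687855 [-0.3317 -0.5741 -0.964 ] 38.0583 [ 0.5434 -0.1037  0.0526] [ 0.5445 -0.1035  0.0528]
[[351.0254 221.5119]
 [350.5472 230.7921]
 [350.726  227.3222]]
```

View pics/t3.png

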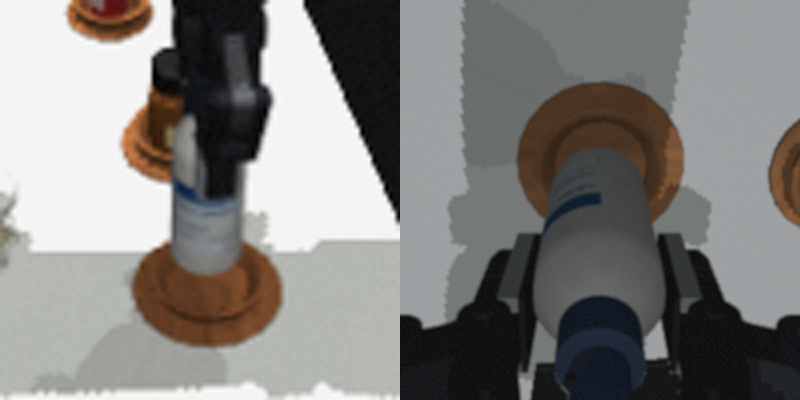

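```bash
python3 - <<'E'
from h import *
def z2(p): return [(p[0]-400+.5)/1.6-.5+200,(p[1]+.5)/1.6-.5+100]
n=HL/np.linalg.norm(HL)
print("foot c",atz("wrist",*z2((601,82)),.0035)+.041*n,"base c",atz("wrist",*z2((600,148)),.034)+.0185*n)
G=.078
q,d=ori(np.arctan2(HL[1],HL[0]),0.)
xy=HL+[-.0015,0]
P=lambda z: np.r_[xy,z]+GD*d
h=bot.move_linear(P(G+.003),speed=.04,until_force=4)
print(h,bot.read_position(),P(G+.004),bot.read_ft_force(),bot.read_clock())
for c in ["side"]:
    im=bot.camera(c); cv2.imwrite(f"pics/u_{c}.png",im[:,:,::-1])
a=cv2.resize(cv2.imread("pics/u_side.png")[160:260,300:400],(400,400),interpolation=cv2.INTER_CUBIC)
cv2.imwrite("pics/u3.png",a)
E
```

```text
foot c [ 0.5468 -0.1034] base c [ 0.5463 -0.1038]
True [ 0.5439 -0.1033  0.0242] [ 0.5445 -0.1035  0.0238] [ 0.0538 -0.2069  5.314 ] 38.8417
```

View pics/u3.png

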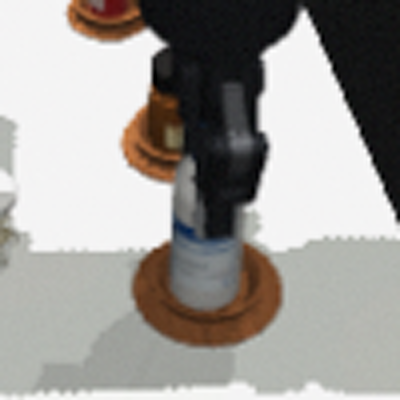

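```bash
python3 - <<'E'
from h import *
bot.set_gripper(0.7)
p=np.array(bot.read_position());p[2]+=.14
bot.move_linear(p,speed=.12)
bot.move_pose([.36,.10,.30],[-.5,.5,.5,-.5])
bot.wait(.3)
print(bot.read_clock(),bot.read_ft_force())
for c in ["side","top","wrist"]:
    im=bot.camera(c); cv2.imwrite(f"pics/v_{c}.png",im[:,:,::-1])
a=cv2.resize(cv2.imread("pics/v_side.png")[120:300,240:400],(480,540),interpolation=cv2.INTER_CUBIC)
cv2.imwrite("pics/v3.png",a)
E
```

```text
42.0333 [ 1.0166 -0.021   0.7949]
```

View pics/v3.png

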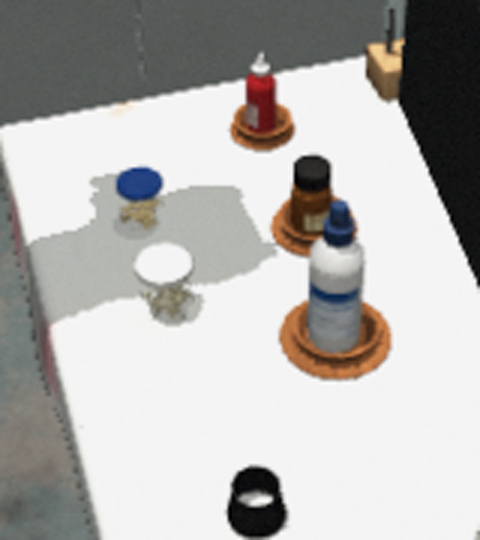

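View pics/v_wrist.png

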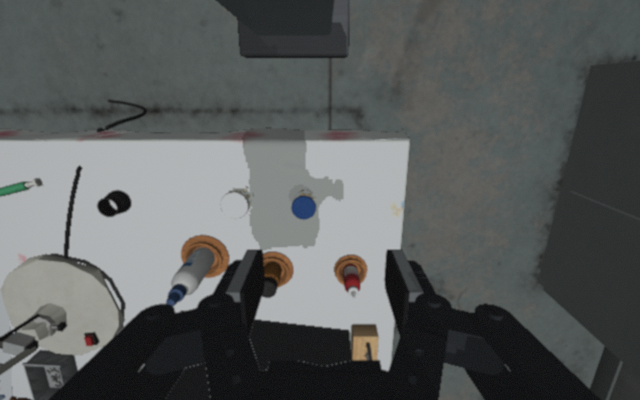

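```bash
python3 - <<'E'
from h import *
a=cv2.imread("pics/a_side.png");b=cv2.imread("pics/v_side.png")
for n,(x,y,w,h) in dict(blue=(276,174,20,30),white=(284,200,22,30),loupe=(312,272,28,30)).items():
    r=cv2.matchTemplate(b[y-6:y+h+6,x-6:x+w+6],a[y:y+h,x:x+w],cv2.TM_CCOEFF_NORMED)
    print(n,cv2.minMaxLoc(r)[1:4:2],"(6,6 = not moved)")
bot.close_job()
E
```

```text
blue (0.8640142679214478, (6, 6)) (6,6 = not moved)
white (0.8662792444229126, (6, 6)) (6,6 = not moved)
loupe (0.9998027086257935, (6, 6)) (6,6 = not moved)
the job is handed in; nothing more can be done
```

All three bottles stand upright in their matching holders: red in the smallest, brown in the medium, white spray in the largest. I handed the job in at about 42 s on the robot's clock, with the gripper open and clear.

- **Seating:** each bottle met the well floor within about 0.5 mm of the calculated height, with 5 to 6 N on the tool. I then let go and backed off. The final side and wrist pictures show all three upright in their wells.
- **Jars and loupe:** comparing the side picture from before and after shows no shift. The two jars matched less closely (0.86–0.87), because the arm's shadow was on or next to them; the loupe matched almost perfectly.
- **One failed check, corrected:** the first grasp of the red bottle shut on air. The real fingertips are about 40 mm behind the stated tool point, which I confirmed by touching them lightly to the table (about 5 N). I used that offset for every grasp afterwards. The bottle did not move during the miss.
- **Other disagreements:** the cameras differed by 2 to 5 mm on some positions. I shifted the placements by 1.5 to 4.5 mm to allow for it. I gripped the red bottle with the tool tilted 20° to stay clear of the lamp.

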